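Glue-up of a small card stand in a clamping jig

TASK

Glue up the little wooden card stand in the clamping jig: its back block already stands in the channel against the end stop, so stand the short spacer upright and square between the rails next to it, and then the notched front piece next to the spacer. Then pump the clamp's trigger towards its handle, never pushing the jaw itself, until the pieces are tight against the stop and the sprung pad is pressed in about half-way, without ever bottoming it. Finish while still holding the trigger there, as the pressure drops when it is let go, and leave the other things on the desk alone.

Things in the scene. Friction and masses are not known exactly. Their poses are not given: they have to be found in the camera images.
- jig: Clamping jig, fixed: plywood board 100 (x) by 290 (y) by 8 mm. Origin: centre of its underside, z up, y = clamping direction from clamp head to end stop. All jig x, y, z below are in this frame, mm. Channel: floor z = 8, between rails whose inner faces are at x = -31 and 31 (top z = 15, bevelled inside), y = -4 to 115. Clamp head, 36 wide, 72 high, at y = -92 to -22.
- stop_face (a point): Point on the channel-side face of the end stop, at jig (0, 115, 25); axes as the jig's. The stop is a wooden block 78 mm wide, its top 50 mm above the desk. With the three pieces pushed tight against it, the front piece's outer face is at jig y = 55.
- back_center (a point): Centre of the back block: loose plain wooden block 56 mm wide (x), 30 thick (y), 62 tall (z), 75 g. It already stands in the channel, width across it, 0 to 4 mm from the end stop, and need not be handled.
- spacer_center (a point): Centre of the spacer: the shortest piece, a loose plain wooden block 56 mm wide (x), 14 thick (y), 34 tall (z), about 27 g. It stands upright on the desk, centre 17 mm above it. Belongs upright in the channel next to the back block, its width across the channel (its x along the jig's x, either way round).
- front_center (a point): Centre of the front piece: loose wooden block 56 mm wide (x), 16 thick (y), 48 tall (z), about 35 g, with a notch 22 wide and 14 deep in the middle of its top edge. It stands upright on the desk, centre 24 mm above it. Belongs upright in the channel between spacer and pad, its width across the channel (either way round).
- trigger_grip (a point): Middle of the trigger's front (jaw-side) face, 98 mm above the desk; moves with it. The trigger is an upright black bar 18 mm wide (jig x), 12 thick (jig y), its top about 119 mm above the desk. Free, it leans towards the jaw, this point at jig y = -39; pulled home, at jig y = -54. Gap behind it to the handle: about 20 mm free, 5 mm home.
- handle_mid (a point): Middle of the fixed upright handle behind the trigger, at jig (0, -78.4, 100): black, 22 mm wide (jig x), 16 thick (faces at jig y = -70.4 and -86.4), top 130 mm above the desk. From above, two fingers can straddle trigger and handle (51 mm over both with the trigger free, 33 mm home), or just push the trigger to the handle.
- trigger (a joint): Trigger angle, rad: 0 free, 0.36 home at its stop; pivot at jig y = -52, z = 58; a spring returns it. Pulled towards the handle, its pawl drives a rack with 4 mm teeth: jaw moves 0.7 mm per mm at trigger_grip, after up to 4 mm of idle jaw stroke; 8 to 10 mm a full pull. Let go, it swings back and the jaw stays. Takes 4 to 7 N with the jaw free, 10 to 14 N with the pad half in.
- jaw (a joint): Advance of rod and jaw towards the stop, m: starts at 0.005 to 0.016, can reach 0.055. Friction of 3.5 N holds it; when the trigger is let go, a pressed pad pushes the jaw back until only about 1.5 mm of the pad stays pressed in.
- pad (a joint): How far the sprung pad is pressed in towards the jaw, m: 0 free, 0.008 bottomed out. Takes 1 N to start, then 2 N per mm (9 N half-way). The pad, 36 mm wide, 22 high, rides on two pins in front of the steel jaw block; the gap between pad and block is 10 mm when free, 6 mm half-way, 2 mm bottomed.
- pad_face (a point): Centre of the pad's rubber face that meets the front piece, at jig (0, 15, 25) when jaw = 0 and pad = 0; its jig y grows with the jaw's advance and falls as the pad is pressed in.
Mind the look-alikes: they are no part of the job. What is shaped like the part that bears back_center but pink is not meant.

How it is judged:
By the outcome, as a careful person would: the job done as asked, in the order asked, and still so for the second after the job is handed in, while the arm keeps its last pose, push and grip.
It also fails if it takes over 67 s, if anything falls off the work surface, if the arm or the gripper's body presses on something with over 40 N, if the wrist force passes 120 N, or if a joint passes its speed limit or range.

ROBOT

A 6-joint arm with a two-finger parallel gripper is mounted at the origin on a cart in front of the work surface, level with it; the furniture and walls round the work are solid. World frame = base frame: x ahead of the robot, y to its left, z up, the work surface at z = 0. Lengths are in m, angles in rad, forces in N, time in s.
With the tool pointing down it reaches from about 0.35 to 0.975 m from the base axis. Payload 4.9 kg.
Tool frame: the origin (TCP) lies midway between the tips of the shut fingers; the grasp point (between the pads) lies 19 mm behind it; z points along the fingers, y is the line along which they close (so a half turn about z gives the same grasp; the last joint's range is limited). The gripper opens to 85 mm and grips with 20 to 120 N. Pads are 22 mm wide; open, the fingers measure 114 mm over their backs; the gripper's body (76 mm by 85 mm) begins 54 mm behind the grasp point. The pads swing forward as they close: fully open they stand 13 mm farther back than shut.
Start: joints at [1.153, 0.053, 1.613, -0, 1.476, -0.119], TCP at [0.184, 0.597, 0.231] pointing down, gripper open.
Joint ranges: [-3.01, 3.01], [-1.01, 2.22], [0.06, 2.58], [-1.02, 4.17], [0.09, 2.62], [-3.14, 3.14]. Speed limits (rad/s): [2.57, 2.57, 3.14, 3.14, 3.14, 3.14].

INTERFACE

Orientations are given as a unit quaternion [w, x, y, z].
In Python, from plant import * gives the robot as it stands.
- The arm moves only by the tool jog_arm, never from a script. Its argument "targets" is a list of rows, each a list of 3 entries, a list of its own where there are three numbers: the shift along the tool's x, y, z in units of 25 mm (1.0 is 25 mm), then the turn, a rotation vector about the tool's x, y, z in units of 8 degrees (1.0 is 8 degrees), then the opening in per cent of the stroke, from 0 (shut) to 100 (fully open). A call has 1 to 8 rows; each row is the pose to reach, as a shift and turn from the pose commanded when the call began, along the tool's axes at that moment; what a row does not reach only later rows make up. A row lasts 1/8 s, in which the tool goes at most 62.5 mm and 10.7 degrees, less where a joint would pass 70% of its speed; a pose out of reach is approached as far as the arm can. A call with a gripper value outside its range is refused whole. The fingers move at their own pace and stop on an object; the grip force is fixed at half the most. Time passes only in rows, so rows that repeat a pose let the fingers close. It gives the time, the measured TCP pose, the force, the opening and the grip force at its end, in the units of the state.
- state(): the state, without advancing time (a new reading comes with each control period).
- grab_frame(name): name is "side" or "top" or "wrist"; returns (picture, depth): 480x640x3 uint8, red, green, blue; 480x640 float32, m along the optical axis (not along the pixel's ray), 0 where there is no reading.
- camera_params(name): a dict with "fovy" (degrees; the focal length in pixels is half the picture's height over the tangent of half this angle, whatever the lens; pixels are square), "cx", "cy" (the principal point, pixels), "rvec" (rotation vector, rad) and "tvec" (3), from world to camera coordinates, as OpenCV has them; the wrist camera has in their place "hand_eye" (4x4, takes a point from camera to tool coordinates, whose origin is the TCP and whose axes are the flange's). Camera axes: x right, y down, z forward; pixel columns grow to the right and rows downward; lengths in m; the calibration is good to about 2 mm. A picture is of the moment at which its call begins: read the wrist's pose just before it. camera_params takes no time and is no camera call.
- job_done(): hands the job in; it is judged then, once.
The state is a dict: "time": time; "joint_pos": joint angles; "joint_vel": joint speeds; "joint_efforts": joint torques, N m; "tool_pos": TCP position; "tool_rot": TCP orientation; "contact_force": force on the tool from outside, world axes, zero at the start; "ft_torque": the same for the moment, N m; "gripper_width": opening from 0.0 (shut) to 1.0 (fully open); "grasp_force": force on a finger pad.
Only numpy, scipy, OpenCV 4.12 (cv2) and the standard library are available. Lean on these libraries where they do the work, as an engineer would, in place of code of your own. Each camera call takes 0.05 s, during which the arm holds its last target. There are 200 camera calls.

## Working session

There is one attempt and no reset: what is moved stays moved. The work goes in short steps, Python scripts to look and compute and a tool call to move; the robot and the scene stay as the last step left them, time stands still between calls to the robot, and variables do not carry over. Pictures are saved under pics/ and viewed, at most 10 in all, crops included, and the job is handed in when it is done.

Besides the shell and the picture viewer there is one more tool, called after ">>>" by a JSON object that holds its "api" and its "payload". jog_arm: Moves the arm, as the interface text tells. Its arguments: {"type":"object","properties":{"targets":{"type":"array"}},"required":["targets"]}

```bash
mkdir -p pics; ls
cat > h.py <<'E'
from plant import *
import numpy as np, cv2
from scipy.spatial.transform import Rotation as R
def cam(n,st=None):
    c=camera_params(n); f=240/np.tan(np.radians(c["fovy"])/2)
    if n=="wrist":
        T=np.eye(4); q=st["tool_rot"]; T[:3,:3]=R.from_quat([q[1],q[2],q[3],q[0]]).as_matrix(); T[:3,3]=st["tool_pos"]
        M=T@np.array(c["hand_eye"]); Rw=M[:3,:3]; o=M[:3,3]
    else:
        Rc=R.from_rotvec(c["rvec"]).as_matrix(); Rw=Rc.T; o=-Rw@np.array(c["tvec"])
    return f,c["cx"],c["cy"],Rw,o
def cloud(d,C):
    f,cx,cy,Rw,o=C; v,u=np.mgrid[:480,:640]
    P=np.stack([(u-cx)/f*d,(v-cy)/f*d,d],-1)@Rw.T+o
    P[d<=0]=np.nan; return P
def onplane(u,v,z,C):
    f,cx,cy,Rw,o=C; r=Rw@np.array([(u-cx)/f,(v-cy)/f,1]); return o+r*(z-o[2])/r[2]
def proj(P,C):
    f,cx,cy,Rw,o=C; p=(np.asarray(P)-o)@Rw; return np.array([f*p[...,0]/p[...,2]+cx,f*p[...,1]/p[...,2]+cy]).T
def save(n,im): cv2.imwrite("pics/"+n+".png",im[...,::-1])
def grab(n):
    st=state(); im,d=grab_frame(n); return np.array(im),np.array(d),cam(n,st)
E
python3 - <<'E'
from h import *
for n in ("top","side"):
    im,d,C=grab(n); save(n+"0",im); np.savez("/tmp/"+n,im=im,d=d); print(n,C, (d>0).mean())
print(state())
E
```

```text
pics
top (np.float64(578.5622480482549), 315.1298679187394, 238.2793402243403, array([[ 6.59975358e-03, -9.85288207e-01,  1.70773514e-01],
       [-9.99976692e-01, -6.80146245e-03, -5.96116945e-04],
       [ 1.74885664e-03, -1.70765599e-01, -9.85310130e-01]]), array([0.29457583, 0.19341993, 1.45220105])) 0.9959830729166667
side (np.float64(483.99895093474174), 324.17668941851133, 234.85801640906323, array([[-0.99996884,  0.00169085,  0.00771132],
       [-0.00454944,  0.67486551, -0.73792672],
       [-0.00645183, -0.7379388 , -0.67483679]]), array([0.54048904, 0.92429097, 0.74757646])) 0.9588997395833333
{'time': 0.1, 'joint_pos': array([ 1.15303362e+00,  5.32916573e-02,  1.61416715e+00, -6.89034097e-08,
        1.47599246e+00, -1.19027318e-01]), 'joint_vel': array([ 0.00036685, -0.00139548, -0.00333421,  0.00034902, -0.00029611,
        0.00055873]), 'joint_efforts': array([-7.00432101e-04, -3.94902921e+01, -3.71363175e+01, -1.81320825e-04,
        3.95269773e-03, -2.93698761e-06]), 'tool_pos': array([0.18372964, 0.59679264, 0.2301792 ]), 'tool_rot': array([-2.46404786e-04,  1.48812827e-01,  9.88864945e-01, -8.96045803e-04]), 'contact_force': array([ 0.50081484, -0.32728372,  0.26267927]), 'ft_torque': array([ 0.00703602,  0.0180127 , -0.04206289]), 'grasp_force': 0.0, 'gripper_width': 1.001587337055924}
```

View pics/top0.png

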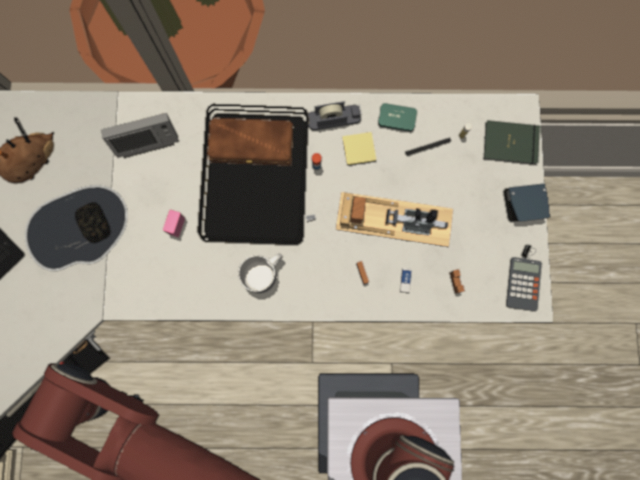

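View pics/side0.png

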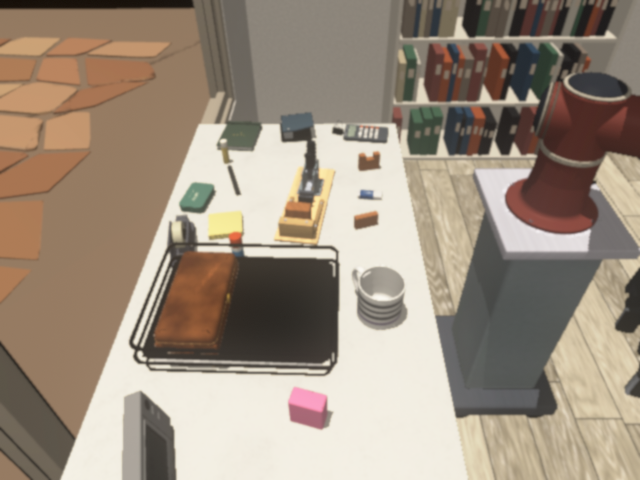

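The top view shows the jig at (395,218) with its stop end to the left. Candidates for the pieces:
- **Spacer:** brown block at (362,272).
- **Front piece:** notched brown block at (457,281).
- **Back block:** (357,208), already in the jig.
- **Not wanted:** pink block (173,222), blue-white eraser (406,280) and pen (428,146).

By the description I choose (362,272) as the spacer and (457,281) as the front piece. Next I measure and check one close crop.

```bash
cat > m.py <<'E'
from h import *
def rect(P2):
    r=cv2.minAreaRect((P2*1000).astype(np.float32)); return r
D={n:np.load("/tmp/%s.npz"%n) for n in("top","side")}
im=D["top"]["im"]; d=D["top"]["d"]; C=cam("top"); P=cloud(d,C)
hsv=cv2.cvtColor(im,cv2.COLOR_RGB2HSV)
sat=(hsv[...,1]>90)
for name,(u0,u1,v0,v1),z in (("spacer",(345,380,255,292),.034),("front",(442,475,262,302),.048)):
    m=np.zeros(sat.shape,bool); m[v0:v1,u0:u1]=sat[v0:v1,u0:u1]
    v,u=np.nonzero(m); zz=P[m][:,2]; print(name,m.sum(),"z pct",np.percentile(zz,[5,50,95]))
    k=P[...,2]>z-.008; mm=m&k; Q=P[mm]; print(rect(Q[:,:2]),Q.mean(0))
    # plane-cast
    pts=np.array([onplane(a,b,z,C)[:2] for b,a in zip(v,u)]); print("cast",rect(pts))
# jig board
m=np.zeros(sat.shape,bool); m[185:250,325:465]=(hsv[185:250,325:465,0]<30)&(hsv[185:250,325:465,1]>60)
k=m&(P[...,2]>.003)&(P[...,2]<.02); Q=P[k]; print("jig",k.sum(),rect(Q[:,:2]))
v,u=np.nonzero(m); print("px rect",cv2.minAreaRect(np.stack([u,v],1).astype(np.float32)))
print("maxz region",np.nanmax(P[185:250,325:465,2]))
a=cv2.resize(im[180:305,325:485],(800,625),interpolation=cv2.INTER_CUBIC)[:600]; save("crop1",a)
E
python3 m.py
```

```text
spacer 116 z pct [0.02612819 0.03451113 0.03924838]
((456.3595886230469, 75.57782745361328), (54.16405487060547, 11.833525657653809), 19.558486938476562) [0.45651431 0.075944   0.03461981]
cast ((456.2855224609375, 76.16851043701172), (54.51174545288086, 12.985149383544922), 19.19979476928711)
front 176 z pct [0.01858273 0.03846668 0.05105587]
((435.6569519042969, -156.57708740234375), (54.23739242553711, 15.086671829223633), 11.95966625213623) [ 0.4369515  -0.15573275  0.04729193]
cast ((434.8016052246094, -152.70657348632812), (54.04682159423828, 21.462467193603516), 12.043034553527832)
jig 2564 ((597.2963256835938, -8.523193359375), (289.7718811035156, 102.32131958007812), 81.38313293457031)
px rect ((394.39605712890625, 218.8594207763672), (114.27159118652344, 38.46962356567383), 8.530765533447266)
maxz region 0.1362896646391547
```

View pics/crop1.png

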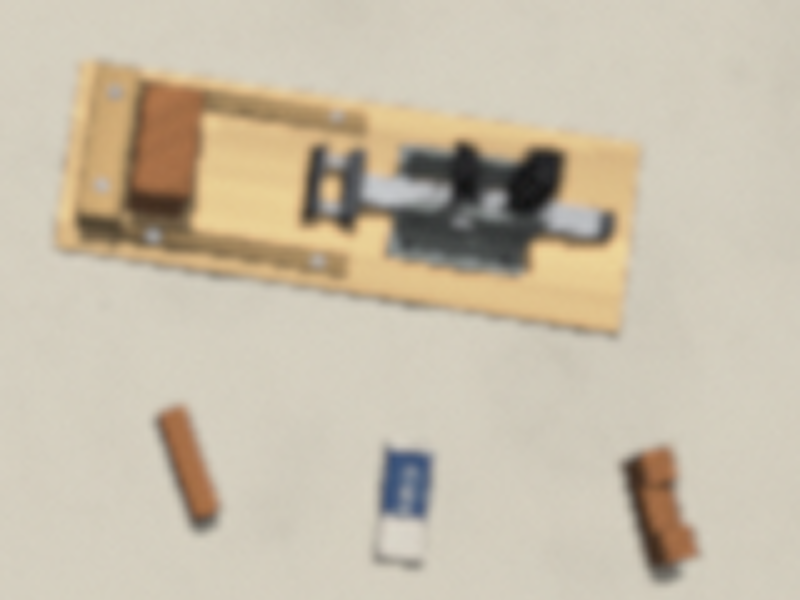

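The crop confirms the choice: plain slim block at (188,465) is the spacer, notched block at (660,505) is the front piece, and the back block stands at (165,145). I move above the spacer.

>>> {"api": "jog_arm", "payload": {"targets": [[[-16.5,-16.7,2],[0,0,6.7],100],[[-16.5,-16.7,2],[0,0,6.7],100],[[-16.5,-16.7,2],[0,0,6.7],100],[[-16.5,-16.7,2],[0,0,6.7],100],[[-16.5,-16.7,2],[0,0,6.7],100],[[-16.5,-16.7,2],[0,0,6.7],100],[[-16.5,-16.7,2],[0,0,6.7],100],[[-16.5,-16.7,2],[0,0,6.7],100]]}}

```text
time: 1.1
tool_pos: [0.4146, 0.1536, 0.1885]
tool_rot: [0.0, 0.579, 0.816, 0.0]
contact_force: [0.6, 0.2, -0.8]
gripper_width: 1.001
grasp_force: 0.0
```

```bash
cat > go.py <<'E'
# usage: go.py x y z yaw_of_tool_y(deg): units of the move from here, tool down
from h import *; import sys
def units(p,yaw,st=None):
    st=st or state(); q=st["tool_rot"]; Rt=R.from_quat([q[1],q[2],q[3],q[0]]); a=np.radians(yaw)
    y=np.array([np.cos(a),np.sin(a),0]); z=np.array([0,0,-1.]); T=R.from_matrix(np.stack([np.cross(y,z),y,z],1))
    return np.round((Rt.inv().apply(np.array(p)-st["tool_pos"]))/.025,2), np.round(np.degrees((Rt.inv()*T).as_rotvec())/8,2)
if __name__=="__main__":
    a=[float(s) for s in sys.argv[1:]]; st=state(); print(st["time"],st["tool_pos"],st["joint_pos"].round(2),units(a[:3],a[3],st))
E
python3 go.py .4565 .0758 .13 19.4
```

```text
1.1 [0.41462505 0.15362147 0.18851691] [ 0.19 -0.38  2.07  0.    1.45 -0.15] (array([-3.49,  0.55,  2.34]), array([ 0.  , -0.  , -0.01]))
```

>>> {"api": "jog_arm", "payload": {"targets": [[[-3.5,0.55,2.3],[0,0,0],100],[[-3.5,0.55,2.3],[0,0,0],100],[[-3.5,0.55,2.3],[0,0,0],100],[[-3.5,0.55,2.3],[0,0,0],100]]}}

```text
time: 1.6
tool_pos: [0.456, 0.0779, 0.1315]
tool_rot: [-0.0, 0.579, 0.816, 0.0]
contact_force: [0.6, 1.0, 0.7]
gripper_width: 1.0
grasp_force: 0.0
```

```bash
cat > w.py <<'E'
from h import *; import sys
im,d,C=grab("wrist"); np.savez("/tmp/"+sys.argv[1],im=im,d=d,C=np.array(C,dtype=object)); save(sys.argv[1],im)
print((d>0).mean(),C[:3],C[4])
hsv=cv2.cvtColor(im,cv2.COLOR_RGB2HSV); P=cloud(d,C)
zt=float(sys.argv[2]); m=(hsv[...,1]>90)&(abs(P[...,2]-zt)<.006)
n,l,s,c=cv2.connectedComponentsWithStats(m.astype(np.uint8))
for i in np.argsort(-s[1:,4])[:3]+1:
    Q=P[l==i]; print(s[i,4],c[i],Q.mean(0),cv2.minAreaRect((Q[:,:2]*1000).astype(np.float32)))
E
python3 w.py w1 .034; python3 go.py .4565 .0758 .13 19.4
```

```text
0.9958203125 (np.float64(395.83816694975593), 323.93842969870417, 235.08192259976124) [0.43163049 0.15067841 0.27402604]
1834 [320.66412214 238.3565976 ] [0.45571037 0.07510591 0.03349624] ((455.8485412597656, 74.39434814453125), (54.88127899169922, 13.74436092376709), 18.373693466186523)
620 [519.82258065 278.44677419] [0.58873604 0.09222978 0.03412543] ((604.2820434570312, 97.18301391601562), (60.826499938964844, 26.211193084716797), 22.484378814697266)
372 [522.23924731 234.12903226] [0.57570152 0.1201746  0.03411001] ((576.3197631835938, 119.81761169433594), (21.9014949798584, 3.602947235107422), 80.6809310913086)
1.65 [0.45624426 0.07825569 0.13207057] [ 0.01 -0.27  2.08  0.    1.33 -0.33] (array([-0.1 , -0.02,  0.08]), array([ 0.01, -0.  , -0.01]))
```

View pics/w1.png

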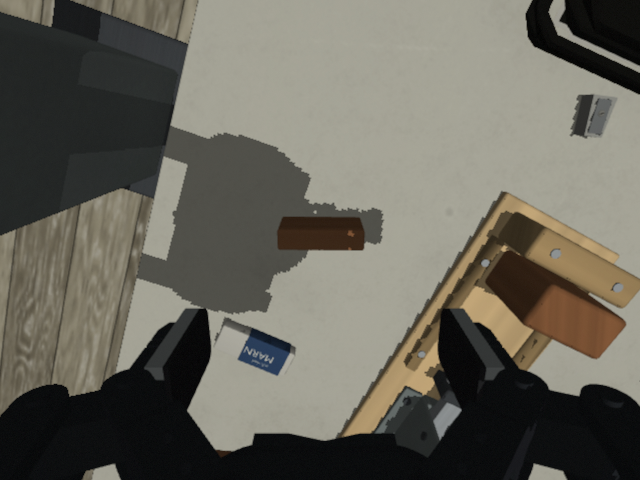

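The wrist view shows the spacer alone at (320,235), long side level in the picture, so the grip direction is right. It lies clear of the eraser at (258,347).

>>> {"api": "jog_arm", "payload": {"targets": [[[-0.12,-0.05,2],[0,0,0],100],[[-0.12,-0.05,3.6],[0,0,0],100],[[-0.12,-0.05,3.6],[0,0,0],100],[[-0.12,-0.05,3.6],[0,0,0],100]]}}

```text
time: 2.15
tool_pos: [0.4573, 0.0749, 0.0435]
tool_rot: [0.001, 0.578, 0.816, 0.001]
contact_force: [0.9, 0.2, 0.0]
gripper_width: 0.995
grasp_force: 0.0
```

```bash
python3 go.py .456 .0752 .005 19
```

```text
2.15 [0.45733581 0.07494483 0.04349402] [ 0.   -0.14  2.14  0.    1.15 -0.34] (array([ 0.03, -0.05,  1.54]), array([0.02, 0.01, 0.04]))
```

>>> {"api": "jog_arm", "payload": {"targets": [[[0,-0.05,1.5],[0,0,0],100],[[0,-0.05,1.5],[0,0,0],100],[[0,-0.05,1.5],[0,0,0],100],[[0,-0.05,1.5],[0,0,0],50],[[0,-0.05,1.5],[0,0,0],50],[[0,-0.05,1.5],[0,0,0],50],[[0,-0.05,1.5],[0,0,0],50],[[0,-0.05,1.5],[0,0,0],50]]}}

```text
time: 3.15
tool_pos: [0.4564, 0.0738, 0.0056]
tool_rot: [0.001, 0.579, 0.816, 0.001]
contact_force: [-0.5, 0.1, 6.4]
gripper_width: 0.643
grasp_force: 64.0
```

```bash
python3 go.py .456 .0752 .12 -8.6
```

```text
3.15 [0.45642066 0.07381409 0.00564179] [-0.   -0.08  2.15  0.    1.06 -0.34] (array([ 0.05,  0.02, -4.57]), array([0.02, 0.  , 3.48]))
```

>>> {"api": "jog_arm", "payload": {"targets": [[[0,0,-2],[0,0,0],50],[[0,0,-4.3],[0,0,0],50],[[-1,2,-4.5],[0,0,1.2],50],[[-2.4,4.5,-4.5],[0,0,2.4],50],[[-2.4,5.55,-4.5],[0,0,3.5],50],[[-2.4,5.55,-4.5],[0,0,3.5],50],[[-2.4,5.55,-4.5],[0,0,3.5],50],[[-2.4,5.55,-4.5],[0,0,3.5],50]]}}

```text
time: 4.15
tool_pos: [0.6044, 0.063, 0.1161]
tool_rot: [-0.0, 0.759, 0.652, -0.0]
contact_force: [-0.0, 1.0, -1.2]
gripper_width: 0.642
grasp_force: 63.6
```

```bash
python3 w.py w2 .07; python3 go.py .6081 .0627 .015 -8.6
```

```text
0.9958919270833333 (np.float64(395.83816694975593), 323.93842969870417, 235.08192259976124) [0.61786077 0.13941297 0.25854706]
6445 [325.35469356 219.75857254] [0.61025428 0.0870856  0.06955626] ((609.9673461914062, 85.64534759521484), (30.75202751159668, 56.19452667236328), 82.18257141113281)
4.2 [0.60452907 0.0630517  0.1162919 ] [-0.02  0.11  1.75 -0.    1.28  0.13] (array([0.01, 0.15, 4.05]), array([-0.  ,  0.  , -0.01]))
```

View pics/w2.png

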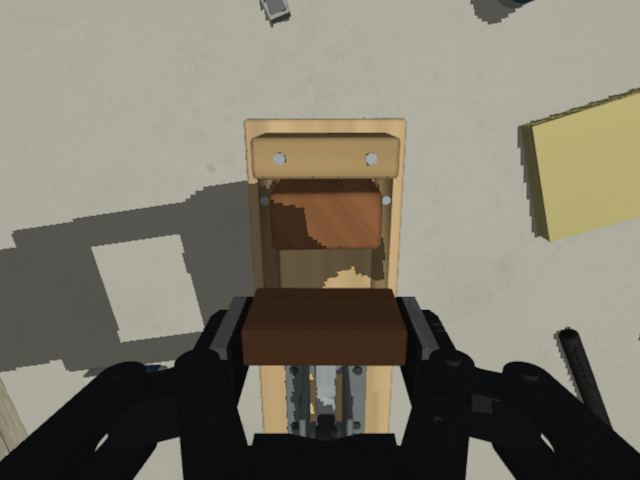

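The held spacer is level at (325,325). Beyond it are the back block at (325,220) and the stop at (325,158), all square to each other. I refine the jig axis from the stop in this view.

Run:
```python
from h import *
D=np.load("/tmp/w2.npz",allow_pickle=True); C=tuple(D["C"]); P=cloud(D["d"],C)
v,u=np.mgrid[:480,:640]
m=(abs(P[...,2]-.05)<.004)&(v<190)&(u>240)&(u<410)
Q=P[m]; print("stop",m.sum(),cv2.minAreaRect((Q[:,:2]*1000).astype(np.float32)),Q.mean(0))
m=(abs(P[...,2]-.008)<.003)&(v<300)&(u>235)&(u<415); Q=P[m]
print("board",m.sum(),np.nanmax(Q[:,1]))
# held spacer top
m=(P[...,2]>.125)&(v>285)&(v<320)&(u>235)&(u<415); Q=P[m]; print("spacer",np.median(P[300,260:390,2]),cv2.minAreaRect((Q[:,:2]*1000).astype(np.float32)))
```

```text
stop 6529 ((613.6659545898438, 112.30364990234375), (26.27567481994629, 78.10836029052734), 81.34657287597656) [0.61380868 0.11430743 0.04972155]
board 8695 0.20071791296227828
spacer nan ((607.6421508789062, 71.39456176757812), (4.320694923400879, 66.1537857055664), 81.35324096679688)
```

>>> {"api": "jog_arm", "payload": {"targets": [[[-0.16,0.06,1],[0,0,0],50],[[-0.16,0.06,2.5],[0,0,0],50],[[-0.16,0.06,3.2],[0,0,0],50],[[-0.16,0.06,3.2],[0,0,0],50],[[-0.16,0.06,3.2],[0,0,0],50]]}}

```text
time: 4.82
tool_pos: [0.6075, 0.0588, 0.0379]
tool_rot: [0.001, 0.759, 0.651, 0.001]
contact_force: [0.9, 0.5, 1.8]
gripper_width: 0.641
grasp_force: 63.6
```

```bash
cat > j.py <<'E'
# jig-frame layout from a view: python3 j.py view zlo zhi
from h import *; import sys
O=np.array([.5973,-.0085]); a=np.radians(-8.6); X=np.array([np.cos(a),np.sin(a)]); Y=np.array([-np.sin(a),np.cos(a)])
def jig(P): return np.stack([(P[...,:2]-O)@X,(P[...,:2]-O)@Y,P[...,2]],-1)*1000
def row(J,x0,x1,y0,y1,z0,z1):
    m=(J[...,0]>x0)&(J[...,0]<x1)&(J[...,1]>y0)&(J[...,1]<y1)&(J[...,2]>z0)&(J[...,2]<z1); Q=J[m]
    return (m.sum(),np.percentile(Q,[2,50,98],0).round(1).tolist()) if m.sum()>5 else 0
if __name__=="__main__":
    n=sys.argv[1]; im,d,C=grab(n); save(sys.argv[2],im); J=jig(cloud(d,C)); np.save("/tmp/J",J)
    print("tcp",jig(np.array(state()["tool_pos"])).round(1))
    print("stop",row(J,-45,45,100,150,48,52)); print("back",row(J,-40,40,60,118,68,72))
    print("spacer",row(J,-35,35,20,100,40,44)); print("front",row(J,-35,35,10,90,53,58))
E
python3 j.py wrist w3
```

```text
tcp [ 0.3 68.1 38.3]
stop (np.int64(15112), [[-38.2, 110.1, 48.3], [-1.9, 124.4, 49.8], [34.8, 134.4, 51.3]])
back (np.int64(15932), [[-28.2, 74.2, 68.3], [-1.4, 95.9, 69.7], [28.6, 109.3, 71.1]])
spacer 0
front (np.int64(142), [[-34.8, 74.2, 53.1], [31.2, 77.9, 55.9], [34.9, 78.4, 58.0]])
```

View pics/w3.png

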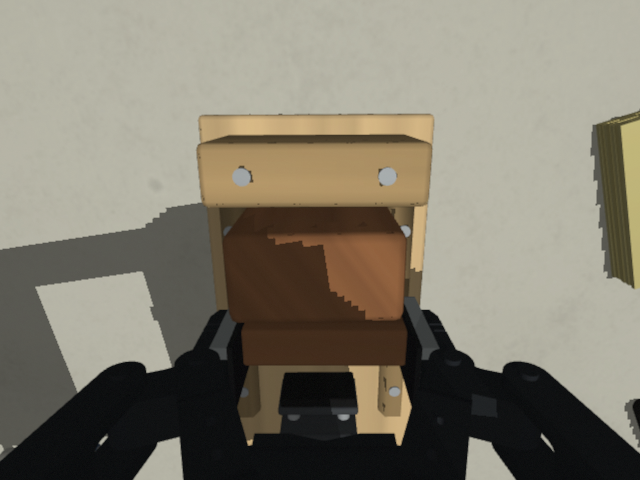

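The spacer (column 324) sits about 2.5 mm to the right of the stop and back block (column 316), so I shift it left while lowering.

>>> {"api": "jog_arm", "payload": {"targets": [[[0,-0.08,0.2],[0,0,0],50],[[0,-0.08,0.5],[0,0,0],50],[[0,-0.08,0.8],[0,0,0],50],[[0,-0.08,0.9],[0,0,0],50],[[0,-0.08,0.9],[0,0,0],50],[[0,-0.08,0.9],[0,0,0],50]]}}

```text
time: 5.62
tool_pos: [0.6044, 0.0591, 0.0137]
tool_rot: [-0.0, 0.759, 0.651, -0.0]
contact_force: [-0.7, 0.5, 0.5]
gripper_width: 0.643
grasp_force: 63.6
```

```bash
python3 j.py wrist w4 | head -3; python3 go.py .6 0 .0136 -8.6
```

```text
tcp [-3.1 67.9 13.8]
stop (np.int64(22117), [[-38.1, 110.1, 48.3], [-1.6, 124.5, 49.8], [34.7, 134.5, 51.3]])
back (np.int64(23961), [[-28.5, 77.9, 68.3], [-0.7, 96.0, 69.8], [36.8, 109.4, 71.1]])
5.675 [0.6043996  0.05912846 0.01377079] [-0.02  0.24  1.8   0.    1.11  0.13] (array([-2.36,  0.18,  0.01]), array([-0.  ,  0.  , -0.02]))
```

>>> {"api": "jog_arm", "payload": {"targets": [[[0,0.04,0],[0,0,0],50],[[0,0.04,0],[0,0,0],50],[[0,0.04,0],[0,0,0],100],[[0,0.04,0],[0,0,0],100],[[0,0.04,0],[0,0,0],100],[[0,0.04,-2],[0,0,0],100],[[0,0.04,-4],[0,0,0],100],[[0,0.04,-4.3],[0,0,0],100]]}}

```text
time: 6.68
tool_pos: [0.6086, 0.0589, 0.1268]
tool_rot: [0.003, 0.759, 0.651, 0.003]
contact_force: [-0.1, -0.2, -0.4]
gripper_width: 1.0
grasp_force: 0.0
```

```bash
python3 j.py wrist w5; python3 go.py .4355 -.1545 .13 12
```

```text
tcp [  0.2  68.3 125.4]
stop (np.int64(5670), [[-38.6, 113.1, 48.3], [-1.9, 124.2, 49.8], [34.9, 134.2, 51.4]])
back (np.int64(5611), [[-27.7, 81.6, 68.3], [-1.4, 96.0, 69.7], [24.8, 109.1, 71.1]])
spacer (np.int64(1409), [[-27.0, 61.9, 40.5], [0.4, 66.9, 41.8], [25.9, 71.8, 43.1]])
front 0
6.725 [0.60765837 0.05897021 0.12538468] [-0.03  0.1   1.74  0.    1.29  0.13] (array([-9.48, -5.51, -0.23]), array([ 0.05,  0.  , -2.59]))
```

View pics/w5.png

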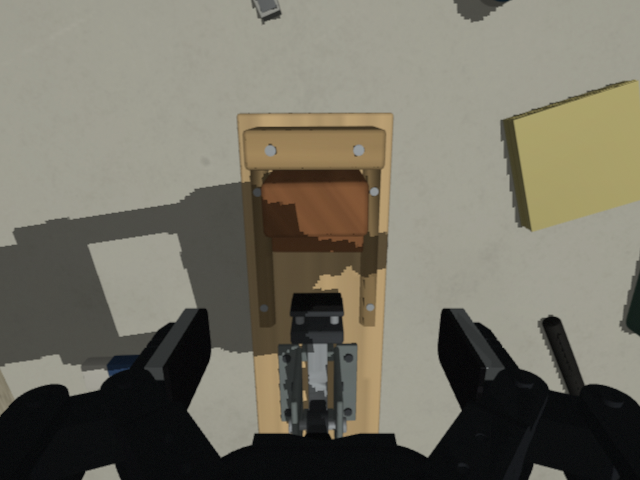

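The spacer at (318,240) stands upright, square and between the rails beside the back block (318,205); the jaw and pad are at (317,305). On to the front piece, going high.

>>> {"api": "jog_arm", "payload": {"targets": [[[0,0,-2],[0,0,0],100],[[-1,-2.5,-3],[0,0,-1],100],[[-3,-5,-3],[0,0,-2],100],[[-5.5,-5.5,-2.5],[0,0,-2.6],100],[[-8,-5.5,-1],[0,0,-2.6],100],[[-9.5,-5.5,-0.2],[0,0,-2.6],100],[[-9.5,-5.5,-0.2],[0,0,-2.6],100],[[-9.5,-5.5,-0.2],[0,0,-2.6],100]]}}

```text
time: 7.72
tool_pos: [0.4327, -0.1547, 0.1249]
tool_rot: [-0.002, 0.629, 0.777, -0.0]
contact_force: [0.3, -0.2, 0.1]
gripper_width: 0.995
grasp_force: 0.0
```

```bash
python3 w.py w6 .046; python3 go.py .4355 -.1545 .04 12
```

```text
0.995888671875 (np.float64(395.83816694975593), 323.93842969870417, 235.08192259976124) [ 0.41824816 -0.07941413  0.26755763]
774 [356.27390181 249.68217054] [ 0.45285567 -0.15306465  0.047201  ] ((453.2585144042969, -153.9611053466797), (17.130901336669922, 15.528011322021484), 13.084314346313477)
764 [291.5078534  250.08900524] [ 0.41545723 -0.1612701   0.0472185 ] ((415.60479736328125, -162.33485412597656), (16.10625457763672, 15.952218055725098), 11.209251403808594)
7 [616. 218.] [ 0.59478798 -0.10319064  0.04683311] ((595.2046508789062, -103.23698425292969), (0.3432351350784302, 2.5252983570098877), 80.79772186279297)
7.775 [ 0.43349477 -0.15430414  0.12590357] [-0.5  -0.27  2.09  0.    1.32 -0.72] (array([-0.03,  0.08,  3.44]), array([-0.  , -0.01,  0.01]))
```

>>> {"api": "jog_arm", "payload": {"targets": [[[-0.12,0.03,1.5],[0,0,0],100],[[-0.12,0.03,2.6],[0,0,0],100],[[-0.12,0.03,2.6],[0,0,0],100],[[-0.12,0.03,2.6],[0,0,0],100]]}}

```text
time: 8.28
tool_pos: [0.4362, -0.1574, 0.0629]
tool_rot: [0.001, 0.628, 0.778, 0.0]
contact_force: [-0.1, -0.2, 0.3]
gripper_width: 0.995
grasp_force: 0.0
```

```bash
python3 go.py .4348 -.1572 .012 12.3
```

```text
8.275 [ 0.43619856 -0.15739423  0.06292214] [-0.51 -0.17  2.12  0.    1.19 -0.72] (array([ 0.02, -0.06,  2.04]), array([ 0.01,  0.01, -0.02]))
```

>>> {"api": "jog_arm", "payload": {"targets": [[[0,-0.06,1],[0,0,0],100],[[0,-0.06,2],[0,0,0],100],[[0,-0.06,2],[0,0,0],100],[[0,-0.06,2],[0,0,0],50],[[0,-0.06,2],[0,0,0],50],[[0,-0.06,2],[0,0,0],50],[[0,-0.06,2],[0,0,0],50],[[0,-0.06,2],[0,0,0],50]]}}

```text
time: 9.28
tool_pos: [0.4352, -0.159, 0.0136]
tool_rot: [0.002, 0.629, 0.778, 0.0]
contact_force: [-1.2, -0.4, 6.2]
gripper_width: 0.646
grasp_force: 63.9
```

Run:
```python
from j import *
p=O+X*(-.0015)+Y*.047; print(p)
from go import units
st=state(); print(st["tool_pos"],st["gripper_width"],units([*p,.16],-8.6,st))
J=np.load("/tmp/J.npy"); print("pad",row(J,-25,25,5,45,30,42))
```

```text
[0.60284503 0.03819585]
[ 0.43521222 -0.15895518  0.01357531] 0.6461249804059801 (array([ 6.29,  8.23, -5.85]), array([0.02, 0.01, 2.59]))
pad (np.int64(746), [[-18.5, 14.4, 30.5], [-1.3, 18.8, 34.9], [15.2, 22.2, 36.7]])
```

>>> {"api": "jog_arm", "payload": {"targets": [[[0,0,-2],[0,0,0],50],[[0,0,-4.5],[0,0,0],50],[[1.5,2,-5.8],[0,0,0.7],50],[[3.5,4,-5.8],[0,0,1.4],50],[[5.5,6,-5.8],[0,0,2],50],[[6.3,8.2,-5.8],[0,0,2.6],50],[[6.3,8.2,-5.8],[0,0,2.6],50],[[6.3,8.2,-5.8],[0,0,2.6],50]]}}

```text
time: 10.28
tool_pos: [0.6011, 0.0393, 0.1562]
tool_rot: [-0.0, 0.758, 0.652, -0.0]
contact_force: [0.6, 0.5, 0.7]
gripper_width: 0.647
grasp_force: 63.6
```

>>> {"api": "jog_arm", "payload": {"targets": [[[0,0,1.5],[0,0,0],50],[[0,0,3],[0,0,0],50],[[0,0,3],[0,0,0],50],[[0,0,3],[0,0,0],50]]}}

```text
time: 10.78
tool_pos: [0.6013, 0.038, 0.0829]
tool_rot: [0.001, 0.759, 0.651, 0.001]
contact_force: [0.1, -0.3, 0.5]
gripper_width: 0.644
grasp_force: 63.6
```

```bash
python3 j.py wrist w7;python3 go.py .6028 .0382 .022 -8.6
```

```text
tcp [-2.3 46.8 83.8]
stop (np.int64(9590), [[-38.5, 113.7, 48.3], [-1.9, 124.3, 49.8], [34.9, 134.3, 51.3]])
back (np.int64(9731), [[-27.5, 81.6, 68.3], [-1.6, 96.0, 69.7], [24.6, 109.2, 71.1]])
spacer (np.int64(2492), [[-27.2, 62.0, 40.6], [0.6, 67.7, 41.8], [25.9, 73.0, 43.1]])
front 0
10.825 [0.60200944 0.03812852 0.08375489] [-0.06  0.13  1.78 -0.    1.22  0.09] (array([0.01, 0.02, 2.47]), array([ 0.02, -0.  , -0.02]))
```

View pics/w7.png

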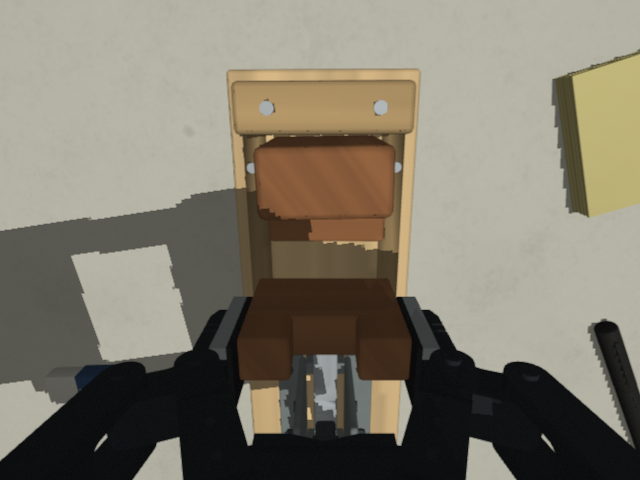

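The front piece is centred at (324,330), in line with the spacer at (328,230), so I lower it straight down.

>>> {"api": "jog_arm", "payload": {"targets": [[[0,0,1],[0,0,0],50],[[0,0,1.8],[0,0,0],50],[[0,0,2.2],[0,0,0],50],[[0,0,2.4],[0,0,0],50],[[0,0,2.4],[0,0,0],50],[[0,0,2.4],[0,0,0],50]]}}

```text
time: 11.58
tool_pos: [0.6014, 0.0389, 0.0219]
tool_rot: [0.0, 0.759, 0.651, 0.0]
contact_force: [0.1, -0.1, -1.0]
gripper_width: 0.648
grasp_force: 63.6
```

```bash
python3 go.py .6028 .0382 .0216 -8.6; python3 -c "
from h import *; print(state()['contact_force'])"
```

```text
11.575 [0.60143706 0.0388833  0.02188574] [-0.06  0.22  1.81 -0.    1.12  0.09] (array([-0.02,  0.06,  0.01]), array([ 0.01, -0.  , -0.01]))
[ 0.05482743 -0.14360191 -0.99260147]
```

>>> {"api": "jog_arm", "payload": {"targets": [[[0,0,0],[0,0,0],100],[[0,0,0],[0,0,0],100],[[0,0,0],[0,0,0],100],[[0,0,-2],[0,0,0],100],[[0,0,-4.5],[0,0,0],100],[[0,0,-5],[0,0,0],60],[[-1,0,-5],[0,0,0],0],[[-1,0,-5],[0,0,0],0]]}}

```text
time: 12.58
tool_pos: [0.5966, 0.0134, 0.1457]
tool_rot: [-0.0, 0.759, 0.651, -0.0]
contact_force: [-0.5, -0.6, 0.5]
gripper_width: 0.38
grasp_force: 0.0
```

```bash
python3 j.py wrist w8
python3 - <<'E'
from j import *; from go import units
J=np.load("/tmp/J.npy"); print("pad",row(J,-25,25,5,38,30,42))
p=O+X*(-.0016)+Y*(-.013); print(units([*p,.15],-8.6),units([*p,.09],-8.6))
E
```

```text
tcp [ -4.1  22.1 145.4]
stop (np.int64(5699), [[-38.7, 113.6, 48.3], [-2.0, 124.1, 49.9], [34.9, 134.2, 51.4]])
back (np.int64(5791), [[-27.6, 81.4, 68.3], [-1.6, 95.5, 69.8], [24.6, 108.9, 71.3]])
spacer (np.int64(2949), [[-26.9, 41.5, 40.4], [-1.2, 65.6, 41.8], [25.4, 75.2, 43.4]])
front (np.int64(1484), [[-28.9, 40.3, 54.0], [-13.1, 48.4, 55.8], [25.2, 55.9, 57.2]])
pad (np.int64(700), [[-18.7, 14.3, 30.5], [-1.9, 18.5, 35.0], [14.9, 22.1, 36.8]])
(array([-1.41,  0.1 , -0.19]), array([-0.01, -0.  , -0.02])) (array([-1.41,  0.11,  2.21]), array([-0.01, -0.  , -0.02]))
```

View pics/w8.png

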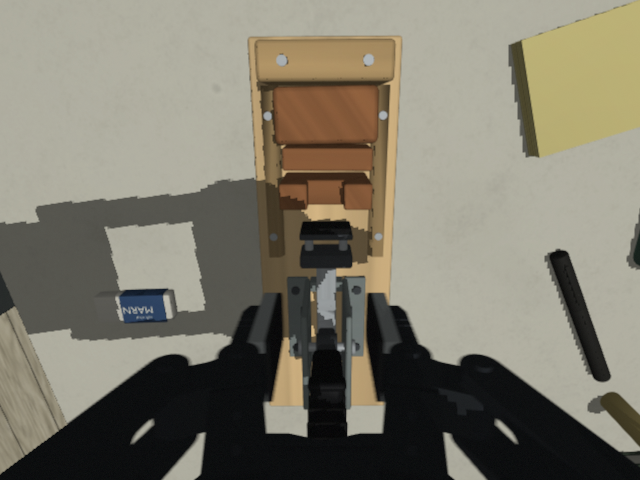

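All three pieces stand square in the channel: back block (325,112), spacer (325,158), front (325,193), with the pad at (325,231) and the jaw block at (325,256). Next I bring the shut fingers down on the jaw side of the trigger.

>>> {"api": "jog_arm", "payload": {"targets": [[[-1.3,0.1,-0.2],[0,0,0],0],[[-1.3,0.1,-0.2],[0,0,0],0],[[-1.3,0.1,1],[0,0,0],0],[[-1.3,0.1,2],[0,0,0],0],[[-1.3,0.1,2.2],[0,0,0],0],[[-1.3,0.1,2.2],[0,0,0],0],[[-1.3,0.1,2.2],[0,0,0],0]]}}

```text
time: 13.5
tool_pos: [0.5956, -0.0182, 0.0928]
tool_rot: [0.001, 0.759, 0.651, 0.001]
contact_force: [-0.6, 0.6, -0.3]
gripper_width: 0.002
grasp_force: 0.0
```

```bash
cat > s.py <<'E'
from j import *
st=state(); F=np.array(st["contact_force"]); print("t",st["time"],"tcp",jig(np.array(st["tool_pos"])).round(1),"Fx,y,z jig",[round(float(v),1) for v in (F[:2]@X,F[:2]@Y,F[2])],"w",round(st["gripper_width"],3))
im,d,C=grab("wrist"); J=jig(cloud(d,C)); np.savez("/tmp/last",im=im,J=J)
print("front",row(J,-35,35,10,100,53,58)); print("pad",row(J,-20,17,5,75,31,38)); print("back",row(J,-40,40,60,118,68,72))
import sys
if len(sys.argv)>1: save(sys.argv[1],im)
E
python3 s.py w9
```

```text
t 13.5 tcp [-0.2 -9.8 92.8] Fx,y,z jig [-0.7, 0.5, -0.3] w 0.002
front (np.int64(2817), [[-28.8, 40.6, 53.9], [-1.7, 48.6, 55.8], [25.3, 80.0, 57.3]])
pad (np.int64(1163), [[-18.2, 14.5, 32.0], [-1.8, 18.6, 35.1], [15.0, 55.9, 36.9]])
back (np.int64(10548), [[-27.5, 81.0, 68.3], [-1.6, 93.6, 69.8], [24.8, 105.3, 71.3]])
```

View pics/w9.png

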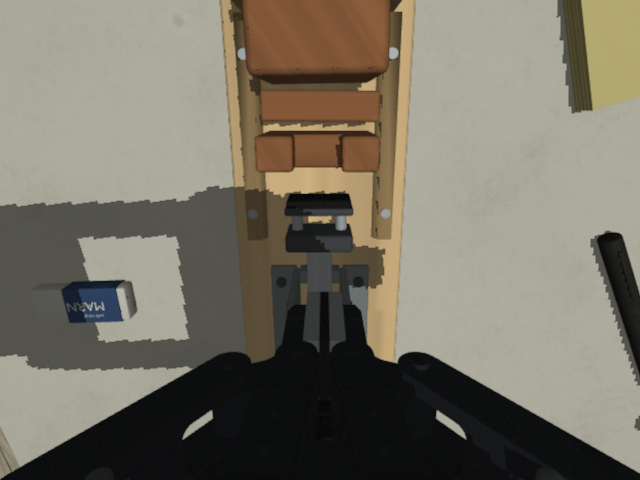

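The wrist view shows the pad (319,207), the two pins, and the jaw block (319,237) clearly; the fingers are in front of the trigger. First I try a small push to find the contact.

>>> {"api": "jog_arm", "payload": {"targets": [[[-0.4,-0.05,0.1],[0,0,0],0],[[-0.7,-0.05,0.1],[0,0,0],0],[[-0.9,-0.05,0.1],[0,0,0],0],[[-1,-0.05,0.1],[0,0,0],0],[[-1,-0.05,0.1],[0,0,0],0]]}}

```text
time: 14.18
tool_pos: [0.59, -0.0427, 0.0894]
tool_rot: [0.0, 0.759, 0.651, 0.001]
contact_force: [0.0, 3.0, 2.1]
gripper_width: 0.001
grasp_force: 1.6
```

```bash
cat >> s.py <<'E'
# tops of pad and jaw block beside the pins, along jig y
for lo,hi in ((-17.5,-14),(11,14.5)):
    m=(J[...,0]>lo)&(J[...,0]<hi)&(J[...,2]>30)&(J[...,2]<45)&(J[...,1]>-5)&(J[...,1]<52)
    h,e=np.histogram(J[m][:,1],bins=np.arange(-5,53)); print("prof",[(int(b),int(c)) for b,c in zip(e,h) if c>2])
E
python3 s.py
```

```text
t 14.175 tcp [ -2.1 -34.9  89.4] Fx,y,z jig [-0.4, 2.9, 2.1] w 0.001
front (np.int64(3582), [[-28.7, 40.5, 53.7], [-0.6, 49.0, 55.8], [25.3, 80.4, 57.4]])
pad (np.int64(1354), [[-18.1, 14.3, 31.6], [-1.8, 18.7, 35.2], [14.9, 61.7, 37.2]])
back (np.int64(44), [[-26.1, 79.6, 68.0], [-16.2, 80.0, 68.4], [5.5, 80.2, 69.8]])
prof [(-5, 14), (-4, 14), (-3, 15), (-2, 13), (-1, 13), (0, 16), (1, 13), (2, 12), (3, 20), (4, 18), (14, 11), (15, 13), (16, 17), (17, 15), (18, 14), (19, 14), (20, 14), (21, 18), (22, 10)]
prof [(-5, 12), (-4, 12), (-3, 14), (-2, 14), (-1, 15), (0, 13), (1, 14), (2, 16), (3, 18), (4, 19), (14, 14), (15, 14), (16, 13), (17, 15), (18, 12), (19, 15), (20, 16), (21, 18), (22, 9)]
```

>>> {"api": "jog_arm", "payload": {"targets": [[[-0.1,0,0],[0,0,0],0],[[-0.2,0,0],[0,0,0],0],[[-0.3,0,0],[0,0,0],0],[[-0.4,0,0],[0,0,0],0],[[-0.4,0,0],[0,0,0],0],[[-0.4,0,0],[0,0,0],0]]}}

```text
time: 14.98
tool_pos: [0.5889, -0.0504, 0.0897]
tool_rot: [-0.001, 0.759, 0.651, 0.002]
contact_force: [1.3, 10.6, 6.4]
gripper_width: -0.002
grasp_force: 5.7
```

```bash
python3 s.py
```

```text
t 14.975 tcp [ -2.1 -42.7  89.7] Fx,y,z jig [-0.3, 10.6, 6.4] w -0.002
front (np.int64(3309), [[-28.8, 40.3, 54.1], [-12.7, 48.0, 55.8], [25.3, 55.6, 57.2]])
pad (np.int64(1993), [[-18.3, 5.5, 32.0], [-1.6, 22.3, 35.6], [15.3, 61.6, 37.9]])
back 0
prof [(-1, 7), (0, 16), (1, 11), (2, 15), (3, 14), (4, 15), (5, 15), (6, 15), (7, 15), (8, 15), (9, 16), (19, 7), (20, 14), (21, 14), (22, 14), (23, 14), (24, 18), (25, 16), (26, 14), (27, 7), (39, 7)]
prof [(0, 14), (1, 14), (2, 18), (3, 12), (4, 14), (5, 14), (6, 16), (7, 15), (8, 15), (9, 17), (19, 7), (20, 14), (21, 13), (22, 14), (23, 17), (24, 18), (25, 14), (26, 14), (27, 7), (39, 7)]
```

>>> {"api": "jog_arm", "payload": {"targets": [[[-0.1,0,0],[0,0,0],0],[[-0.2,0,0],[0,0,0],0],[[-0.2,0,0],[0,0,0],0],[[-0.2,0,0],[0,0,0],0]]}}

```text
time: 15.52
tool_pos: [0.5888, -0.0509, 0.0898]
tool_rot: [-0.004, 0.759, 0.651, 0.006]
contact_force: [3.9, 24.1, 6.8]
gripper_width: 0.003
grasp_force: 12.6
```

```bash
python3 s.py
```

```text
t 15.525 tcp [ -2.1 -43.2  89.8] Fx,y,z jig [0.3, 24.5, 6.8] w 0.003
front (np.int64(3278), [[-28.8, 40.2, 54.2], [-12.7, 48.0, 55.8], [25.4, 55.5, 57.2]])
pad (np.int64(1974), [[-18.5, 5.5, 32.6], [-1.7, 22.6, 35.6], [15.3, 61.7, 37.9]])
back 0
prof [(-1, 3), (0, 12), (1, 13), (2, 16), (3, 12), (4, 15), (5, 15), (6, 18), (7, 19), (8, 16), (9, 15), (19, 7), (20, 14), (21, 14), (22, 14), (23, 17), (24, 18), (25, 14), (26, 14), (27, 6), (39, 6)]
prof [(-1, 6), (0, 10), (1, 13), (2, 15), (3, 13), (4, 16), (5, 18), (6, 12), (7, 16), (8, 15), (9, 17), (19, 7), (20, 14), (21, 14), (22, 14), (23, 21), (24, 14), (25, 14), (26, 14), (27, 7), (39, 7)]
```

>>> {"api": "jog_arm", "payload": {"targets": [[[0.6,0,0],[0,0,0],0],[[1.1,0,0],[0,0,0],0],[[1.1,0,0],[0,0,0],0],[[0.8,0,0],[0,0,0],0],[[0.6,0,0],[0,0,0],0],[[0.4,0,0],[0,0,0],0],[[0.2,0,0],[0,0,0],0],[[0.15,0,0],[0,0,0],0]]}}

```text
time: 16.58
tool_pos: [0.5887, -0.0507, 0.0898]
tool_rot: [-0.003, 0.759, 0.651, 0.004]
contact_force: [1.8, 18.0, 5.4]
gripper_width: -0.005
grasp_force: 9.5
```

```bash
python3 s.py
```

```text
t 16.575 tcp [ -2.2 -43.   89.8] Fx,y,z jig [-0.9, 18.0, 5.4] w -0.005
front (np.int64(3286), [[-28.7, 40.2, 54.2], [-12.7, 48.0, 55.8], [25.3, 55.4, 57.2]])
pad (np.int64(2585), [[-18.5, 7.9, 32.1], [-1.4, 28.7, 36.1], [15.5, 61.6, 37.9]])
back 0
prof [(7, 7), (8, 11), (9, 13), (10, 19), (11, 12), (12, 18), (13, 15), (14, 14), (15, 14), (16, 16), (17, 13), (27, 7), (28, 14), (29, 14), (30, 21), (31, 16), (32, 14), (33, 14), (34, 15), (35, 8), (39, 7)]
prof [(7, 7), (8, 12), (9, 16), (10, 14), (11, 14), (12, 14), (13, 14), (14, 14), (15, 15), (16, 20), (17, 14), (27, 6), (28, 15), (29, 24), (30, 16), (31, 15), (32, 14), (33, 15), (34, 21), (35, 7), (39, 7)]
```

>>> {"api": "jog_arm", "payload": {"targets": [[[0.6,0,0],[0,0,0],0],[[0.9,0,0],[0,0,0],0],[[0.9,0,0],[0,0,0],0],[[0.6,0,0],[0,0,0],0],[[0.4,0,0],[0,0,0],0],[[0.2,0,0],[0,0,0],0],[[0.05,0,0],[0,0,0],0],[[0,0,0],[0,0,0],0]]}}

```text
time: 17.62
tool_pos: [0.5889, -0.0507, 0.0901]
tool_rot: [-0.002, 0.759, 0.651, 0.004]
contact_force: [2.0, 18.6, 5.5]
gripper_width: 0.005
grasp_force: 9.3
```

```bash
python3 s.py
```

```text
t 17.625 tcp [ -2.  -43.   90.1] Fx,y,z jig [-0.8, 18.7, 5.5] w 0.005
front (np.int64(3389), [[-28.8, 43.7, 54.0], [9.2, 51.4, 55.8], [25.3, 59.0, 57.2]])
pad (np.int64(2613), [[-18.5, 15.5, 31.8], [-1.9, 36.4, 36.1], [15.3, 61.6, 37.9]])
back 0
prof [(15, 7), (16, 14), (17, 16), (18, 21), (19, 17), (20, 13), (21, 15), (22, 14), (23, 14), (24, 20), (25, 9), (35, 14), (36, 14), (37, 16), (38, 15), (39, 18), (40, 20), (41, 14), (42, 16), (43, 16)]
prof [(15, 7), (16, 15), (17, 12), (18, 15), (19, 14), (20, 16), (21, 14), (22, 15), (23, 19), (24, 15), (25, 8), (35, 10), (36, 14), (37, 14), (38, 21), (39, 14), (40, 14), (41, 14), (42, 14), (43, 20)]
```

>>> {"api": "jog_arm", "payload": {"targets": [[[0.6,0,0],[0,0,0],0],[[0.9,0,0],[0,0,0],0],[[0.9,0,0],[0,0,0],0],[[0.6,0,0],[0,0,0],0],[[0.4,0,0],[0,0,0],0],[[0.2,0,0],[0,0,0],0],[[0.05,0,0],[0,0,0],0],[[0,0,0],[0,0,0],0]]}}

```text
time: 18.68
tool_pos: [0.5888, -0.0507, 0.09]
tool_rot: [-0.003, 0.759, 0.651, 0.004]
contact_force: [2.0, 17.1, 5.9]
gripper_width: -0.001
grasp_force: 9.3
```

```bash
python3 s.py
```

```text
t 18.675 tcp [ -2.1 -43.   90. ] Fx,y,z jig [-0.6, 17.2, 5.9] w -0.001
front (np.int64(3528), [[-28.8, 51.6, 54.2], [-12.8, 59.3, 55.8], [25.2, 66.9, 57.3]])
pad (np.int64(2540), [[-18.6, 23.4, 32.7], [-1.6, 44.1, 36.1], [15.5, 51.4, 37.9]])
back 0
prof [(23, 7), (24, 16), (25, 22), (26, 16), (27, 14), (28, 13), (29, 14), (30, 19), (31, 16), (32, 13), (33, 7), (43, 18), (44, 18), (45, 16), (46, 20), (47, 18), (48, 18), (49, 16), (50, 20), (51, 27)]
prof [(23, 14), (24, 14), (25, 14), (26, 14), (27, 14), (28, 14), (29, 24), (30, 15), (31, 15), (32, 14), (33, 7), (43, 16), (44, 16), (45, 16), (46, 24), (47, 16), (48, 16), (49, 17), (50, 21), (51, 25)]
```

>>> {"api": "jog_arm", "payload": {"targets": [[[0.6,0,0],[0,0,0],0],[[0.9,0,0],[0,0,0],0],[[0.9,0,0],[0,0,0],0],[[0.6,0,0],[0,0,0],0],[[0.4,0,0],[0,0,0],0],[[0.3,0,0],[0,0,0],0],[[0.3,0,0],[0,0,0],0],[[0.3,0,0],[0,0,0],0]]}}

```text
time: 19.73
tool_pos: [0.5896, -0.0452, 0.0898]
tool_rot: [-0.001, 0.759, 0.651, 0.002]
contact_force: [-0.1, 9.8, 4.4]
gripper_width: 0.001
grasp_force: 4.7
```

```bash
python3 s.py
```

```text
t 19.725 tcp [ -2.1 -37.4  89.8] Fx,y,z jig [-1.6, 9.7, 4.4] w 0.001
front (np.int64(3475), [[-28.9, 53.3, 54.1], [-12.9, 61.0, 55.8], [25.3, 68.5, 57.3]])
pad (np.int64(2532), [[-18.6, 27.3, 32.1], [-1.6, 45.7, 36.2], [15.3, 53.0, 37.9]])
back 0
prof [(27, 10), (28, 19), (29, 16), (30, 16), (31, 16), (32, 15), (33, 16), (34, 20), (35, 14), (36, 14), (37, 8), (45, 14), (46, 19), (47, 16), (48, 13), (49, 15), (50, 17), (51, 21)]
prof [(27, 14), (28, 16), (29, 15), (30, 16), (31, 16), (32, 19), (33, 20), (34, 16), (35, 16), (36, 16), (37, 8), (45, 16), (46, 23), (47, 16), (48, 15), (49, 17), (50, 21), (51, 15)]
```

>>> {"api": "jog_arm", "payload": {"targets": [[[-0.06,0,0],[0,0,0],0],[[-0.12,0,0],[0,0,0],0],[[-0.12,0,0],[0,0,0],0],[[-0.12,0,0],[0,0,0],0],[[-0.12,0,0],[0,0,0],0]]}}

```text
time: 20.4
tool_pos: [0.5893, -0.0471, 0.09]
tool_rot: [-0.002, 0.759, 0.651, 0.003]
contact_force: [0.3, 13.0, 4.6]
gripper_width: 0.002
grasp_force: 6.4
```

```bash
cat >> s.py <<'E'
for lo,hi in ((-17.5,-14),(11,14.5)):
    m=(J[...,0]>lo)&(J[...,0]<hi)&(J[...,2]>33)&(J[...,2]<40)&(J[...,1]>0)&(J[...,1]<52); y=np.sort(J[m][:,1]); i=np.argmax(np.diff(y)); print("gap",y[i].round(2),y[i+1].round(2),np.diff(y)[i].round(2))
E
python3 s.py
```

```text
t 20.4 tcp [ -2.1 -39.4  90. ] Fx,y,z jig [-1.6, 12.9, 4.6] w 0.002
front (np.int64(3504), [[-28.8, 53.2, 54.0], [-12.7, 61.0, 55.8], [25.3, 68.5, 57.2]])
pad (np.int64(2516), [[-18.6, 28.8, 32.1], [-1.2, 45.9, 36.1], [15.3, 53.0, 37.9]])
back 0
prof [(28, 7), (29, 16), (30, 16), (31, 16), (32, 14), (33, 21), (34, 14), (35, 14), (36, 14), (37, 14), (38, 7), (45, 14), (46, 21), (47, 17), (48, 16), (49, 16), (50, 23), (51, 17)]
prof [(28, 7), (29, 14), (30, 14), (31, 15), (32, 24), (33, 16), (34, 16), (35, 16), (36, 16), (37, 24), (38, 8), (45, 22), (46, 17), (47, 15), (48, 16), (49, 20), (50, 18), (51, 16)]
gap 38.03 45.18 7.15
gap 38.39 45.07 6.68
```

>>> {"api": "jog_arm", "payload": {"targets": [[[-0.04,0,0],[0,0,0],0],[[-0.07,0,0],[0,0,0],0],[[-0.07,0,0],[0,0,0],0],[[-0.07,0,0],[0,0,0],0]]}}

```text
time: 20.95
tool_pos: [0.5892, -0.0483, 0.0901]
tool_rot: [-0.002, 0.759, 0.651, 0.003]
contact_force: [0.1, 13.9, 6.1]
gripper_width: 0.006
grasp_force: 7.4
```

```bash
python3 s.py | grep -v pad
```

```text
t 20.95 tcp [ -2.1 -40.6  90.1] Fx,y,z jig [-2.0, 13.8, 6.1] w 0.006
front (np.int64(3511), [[-28.8, 53.2, 54.2], [-12.8, 60.9, 55.9], [25.3, 68.5, 57.4]])
back 0
prof [(29, 8), (30, 17), (31, 19), (32, 14), (33, 13), (34, 14), (35, 20), (36, 14), (37, 14), (38, 14), (39, 8), (45, 20), (46, 16), (47, 20), (48, 19), (49, 16), (50, 16), (51, 21)]
prof [(29, 15), (30, 14), (31, 16), (32, 15), (33, 15), (34, 24), (35, 16), (36, 16), (37, 16), (38, 16), (39, 8), (45, 17), (46, 20), (47, 19), (48, 16), (49, 16), (50, 21), (51, 19)]
gap 39.16 45.02 5.86
gap 39.06 45.26 6.2
```

>>> {"api": "jog_arm", "payload": {"targets": [[[0,0,0],[0,0,0],0],[[0,0,0],[0,0,0],0],[[0,0,0],[0,0,0],0],[[0,0,0],[0,0,0],0]]}}

```text
time: 21.5
tool_pos: [0.5892, -0.0483, 0.0901]
tool_rot: [-0.002, 0.759, 0.651, 0.003]
contact_force: [0.3, 14.8, 6.0]
gripper_width: -0.0
grasp_force: 7.4
```

```bash
python3 s.py | grep -E "tcp|gap|front"; python3 -c "
from j import *
L=np.load('/tmp/last.npz')['J']; print('spacer',row(L,-35,35,68.8,90,38,46)); print('side'); im,d,C=grab('side'); J=jig(cloud(d,C)); print(row(J,-35,35,66,90,40,44),row(J,-35,35,45,75,54,58),row(J,-35,35,75,120,68,72),row(J,-40,40,105,145,48.5,51.5))"
```

```text
t 21.5 tcp [ -2.1 -40.6  90.1] Fx,y,z jig [-1.9, 14.7, 6.0] w -0.0
front (np.int64(3513), [[-28.8, 53.3, 54.1], [-12.7, 61.0, 55.8], [25.3, 68.5, 57.3]])
gap 39.14 44.97 5.83
gap 39.03 45.22 6.19
spacer (np.int64(3731), [[-27.2, 69.3, 40.4], [-1.0, 75.8, 41.9], [25.9, 81.1, 43.3]])
side
0 (np.int64(41), [[-32.6, 53.1, 54.4], [-20.1, 61.7, 56.8], [21.3, 70.2, 58.0]]) (np.int64(169), [[-30.9, 84.5, 68.3], [-5.7, 101.2, 70.6], [21.4, 114.7, 72.0]]) (np.int64(152), [[-38.6, 112.2, 48.8], [-3.8, 125.0, 50.4], [31.8, 136.7, 51.4]])
```

The stack is tight: front 53–69, spacer 69–83, back to the stop at 113. The pieces are upright and the pad gap is steady at 6 mm, about half-way.

```bash
python3 -c "
from plant import *
print(job_done())"
```

```text
the job is handed in; nothing more can be done
None
```

I handed the job in at about 21.5 s: the spacer and front piece are clamped upright and tight against the back block and stop, and the arm is holding the trigger with the pad about half-way in (gap 6 mm, steady over the last half second).

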